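Return specimen jars to their saucers

ROBOT

A 7-joint arm with a two-finger parallel gripper is mounted at the origin on the work surface. World frame = base frame: x ahead of the robot, y to its left, z up, the work surface at z = 0. Lengths are in m, angles in rad, forces in N, time in s.
With the tool pointing down it reaches from about 0.4 to 0.875 m from the base axis. Payload 4.4 kg.
Tool frame: the origin (TCP) lies midway between the tips of the shut fingers; the grasp point (between the pads) lies 19 mm behind it; z points along the fingers, y is the line along which they close (so a half turn about z gives the same grasp; the last joint's range is limited). The gripper opens to 85 mm and grips with 20 to 120 N. Pads are 22 mm wide; open, the fingers measure 114 mm over their backs; the gripper's body (76 mm by 85 mm) begins 54 mm behind the grasp point. The pads swing forward as they close: fully open they stand 13 mm farther back than shut.
Start: joints at [1.26, 0.628, 0.038, 1.517, -0.027, 0.996, -0.02], TCP at [0.158, -0.631, 0.208] pointing down, gripper open.
Joint ranges: [-3.06, 3.06], [-0.37, 2.12], [-1.25, 1.32], [0.18, 2.47], [-1.1, 4.24], [0.23, 1.98], [-2.94, 2.94]. Speed limits (rad/s): [2.57, 2.57, 3.14, 3.14, 3.14, 3.14, 3.14].

INTERFACE

Orientations are given as a unit quaternion [x, y, z, w].
In Python, from rig import manip, imaging, job gives the robot as it stands.
- The arm moves only by the tool arm_command, never from a script. Its argument "plan" is a list of rows, each a list of 3 entries, a list of its own where there are three numbers: the shift along the world's x, y, z in mm, then the turn about the world's z in rad, then the closure, from 0 (fully open) to 1 (shut). A call has 1 to 8 rows; each row is the pose to reach, as a shift and turn from the pose commanded when the call began; what a row does not reach only later rows make up. A row lasts 1/12 s, in which the tool goes at most 41.7 mm and 7.16 degrees, less where a joint would pass 70% of its speed; a pose out of reach is approached as far as the arm can. A call with a gripper value outside its range is refused whole. The fingers move at their own pace and stop on an object; "force" is the grip in N (left out, the last holds). Time passes only in rows, so rows that repeat a pose let the fingers close. It gives the time, the measured TCP pose, the force, the opening and the grip force at its end, in the units of the state.
- manip.state(): the state, without advancing time (a new reading comes with each control period).
- imaging.get_image(name): name is "scene" or "top" or "wrist"; returns a dict with "frame" (480x640x3 uint8, red, green, blue), "z_map" (480x640 float32, m along the optical axis (not along the pixel's ray), 0 where there is no reading), "fov_y" (degrees; the focal length in pixels is half the picture's height over the tangent of half this angle, whatever the lens; pixels are square), "cx", "cy" (the principal point, pixels), "position" and "orientation" of the camera in the world; the wrist camera has in their place "mount" (4x4, takes a point from camera to tool coordinates, whose origin is the TCP and whose axes are the flange's). Camera axes: x right, y down, z forward; pixel columns grow to the right and rows downward; lengths in m; the calibration is good to about 2 mm. A picture is of the moment at which its call begins: read the wrist's pose just before it.
- job.finish_job(): hands the job in; it is judged then, once.
The state is a dict: "clock": time; "q": joint angles; "joint_velocities": joint speeds; "joint_efforts": joint torques, N m; "ee_pos": TCP position; "orientation": TCP orientation; "force": force on the tool from outside, world axes, zero at the start; "torque": the same for the moment, N m; "grip_width": finger opening in m; "gripper_force": force on a finger pad.
Only numpy, scipy, OpenCV 4.12 (cv2) and the standard library are available. Lean on these libraries where they do the work, as an engineer would, in place of code of your own. Each camera call takes 0.05 s, during which the arm holds its last target. There are 200 camera calls.

TASK

The square glass jar has been left in the widest of the three round saucers: first move it into the square tray, sitting square inside its rim, before touching the other jars. Then stand each of the three round jars with steel lids in the round saucer of its own size - widest jar in the widest saucer, middle in the middle one, narrowest in the narrowest - flat on the saucer's floor inside the rim. Set every jar down gently and upright, never dropping or tipping one, and do not shift the amber bottle or the open steel beaker standing among them.

Things in the scene. Friction and masses are not known exactly. Their poses are not given: they have to be found in the camera images.
- jar_square_centre (a point): Centre, half-way up, of the loose square glass jar: body 50 x 50 mm and 64 mm tall, with a round steel lid 44 mm wide and 18 mm tall on top (82 mm in all), about 0.22 kg. z is up; x and y are square to its flat sides. At the start it stands in the large saucer, at any yaw.
- jar_large_centre (a point): Centre, half-way up, of the widest loose round glass jar: 60 mm diameter straight body, 92 mm tall in all, of which the top 18 mm is a steel lid of 56 mm diameter; about 0.30 kg. z is up. Starts on the table.
- jar_medium_centre (a point): Centre, half-way up, of the middle loose round glass jar: 46 mm diameter, 78 mm tall in all, of which the top 18 mm is a steel lid of 42 mm diameter; about 0.20 kg. z is up. Starts on the table.
- jar_small_centre (a point): Centre, half-way up, of the narrowest loose round glass jar: 32 mm diameter, 66 mm tall in all, of which the top 18 mm is a steel lid of 28 mm diameter; about 0.10 kg. z is up. Starts on the table.
- square_tray: Fixed square white plastic tray, 74 x 74 mm outside, 66 x 66 mm inside, floor 4 mm thick, rim top 12 mm above the table. Origin: centre of its underside, on the table; x and y are square to its sides, z up. Place of the square jar.
- saucer_large: Fixed round white plastic saucer, 88 mm outside and 80 mm inside diameter, floor 4 mm thick, rim top 12 mm above the table. Origin: centre of its underside, on the table. Place of the widest round jar.
- saucer_medium: Fixed round white plastic saucer, 74 mm outside and 66 mm inside diameter, floor 4 mm thick, rim top 12 mm above the table. Origin: centre of its underside, on the table. Place of the middle round jar.
- saucer_small: Fixed round white plastic saucer, 60 mm outside and 52 mm inside diameter, floor 4 mm thick, rim top 12 mm above the table. Origin: centre of its underside, on the table. Place of the narrowest round jar.
- amber_bottle_centre (a point): Centre, half-way up, of a loose amber glass bottle with a black cap, 52 mm diameter and 115 mm tall: to be left alone. It is the tallest thing in the working area, where neighbours stand at least 100 mm apart, centre to centre; apart from what is listed here only a roll of tape (18 mm tall) and a blue label pad (12 mm) lie there, both fixed.
- steel_beaker_centre (a point): Centre, half-way up, of a loose open steel beaker without handle, 68 mm rim diameter and 85 mm tall: to be left alone.

How it is judged:
By the outcome, as a careful person would: the job done as asked, in the order asked, and still so for the second after the job is handed in, with the robot touching nothing.
It also fails if it takes over 115 s, if anything falls off the work surface, if the arm or the gripper's body presses on something with over 40 N, if the wrist force passes 120 N, or if a joint passes its speed limit or range.

## Working session

There is one attempt and no reset: what is moved stays moved. The work goes in short steps, Python scripts to look and compute and a tool call to move; the robot and the scene stay as the last step left them, time stands still between calls to the robot, and variables do not carry over. Pictures are saved under pics/ and viewed, at most 14 in all, crops included, and the job is handed in when it is done.

Besides the shell and the picture viewer there is one more tool, called as name(argument=value, ...), one argument or row to a line, values as JSON. arm_command: Moves the arm, as the interface text tells. Its arguments: {"type":"object","properties":{"plan":{"type":"array"},"force":{"type":"number"}},"required":["plan"]}

```bash
ls; mkdir -p pics; python3 - <<'E'
from rig import manip, imaging
import cv2,numpy as np
s=manip.state();print(s)
for n in["scene","top"]:
    d=imaging.get_image(n);cv2.imwrite(f"pics/{n}0.png",d["frame"][:,:,::-1]);np.savez(f"{n}0.npz",**d)
    print(n,d["fov_y"],d["cx"],d["cy"],d.get("position"),d.get("orientation"))
E
```

```text
pics
{'clock': 0.0, 'q': array([ 1.26018887,  0.62935209,  0.03845053,  1.51836121, -0.02700536,
        0.99629644, -0.01999802]), 'joint_velocities': array([-0.00075109,  0.00138268, -0.00010162,  0.00086413,  0.00026197,
       -0.00176459, -0.00013924]), 'joint_efforts': array([ 1.82686788e-03, -5.63403583e+01,  1.22644454e+00, -1.93445832e+01,
        1.09101157e-02,  1.05500247e-02, -4.52715966e-06]), 'ee_pos': array([ 0.15740292, -0.62996694,  0.20668759]), 'orientation': array([ 9.92518037e-01,  1.22094413e-01, -1.28715445e-04, -9.40656595e-04]), 'force': array([ 0.03571419,  0.16285293, -0.84273815]), 'torque': array([0.01644558, 0.03676316, 0.01135064]), 'gripper_force': 0.0, 'grip_width': 0.08545297076359212}
scene 50.24218320127647 322.224257572307 242.08446174357235 [ 1.31506686 -0.13843809  0.78839261] [ 0.685235    0.60395276 -0.26065248 -0.31265692]
top 51.9236049860853 324.47443452018024 235.8471495715254 [ 0.34281337 -0.00732919  1.01926457] [ 0.70952619 -0.70007099  0.05538721 -0.05835633]
```

View pics/scene0.png

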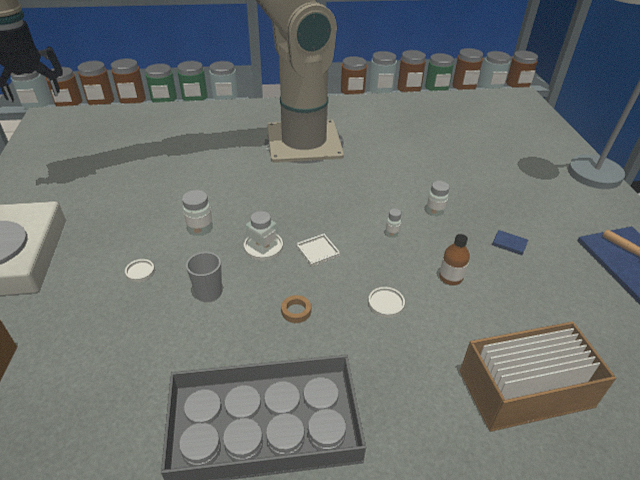

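View pics/top0.png

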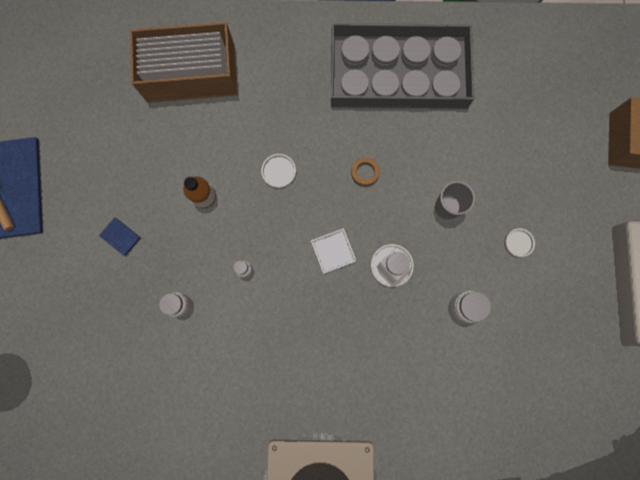

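The top view shows the square jar in the large saucer at (392,266), the tray at (333,251), the medium saucer at (279,171) and the small saucer at (520,243). The large, medium and small jars are at (472,307), (173,304) and (243,269). The beaker is at (457,198) and the bottle at (197,190). Next I'll localise them by masks and rays.

```bash
cat > h.py <<'E'
import numpy as np,cv2
from scipy.spatial.transform import Rotation as R
def cam(d,st=None):
    f=240/np.tan(np.radians(float(d["fov_y"]))/2)
    if "mount" in d:
        T=np.eye(4);T[:3,:3]=R.from_quat(st["orientation"]).as_matrix();T[:3,3]=st["ee_pos"]
        T=T@np.array(d["mount"]);return f,T[:3,:3],T[:3,3]
    return f,R.from_quat(d["orientation"]).as_matrix(),np.array(d["position"])
def ray(d,uv,st=None):
    f,Rm,p=cam(d,st);uv=np.atleast_2d(np.asarray(uv,float))
    v=np.c_[(uv[:,0]-float(d["cx"]))/f,(uv[:,1]-float(d["cy"]))/f,np.ones(len(uv))]
    return p,v@Rm.T
def onplane(d,uv,z,st=None):
    p,v=ray(d,uv,st);return (p+v*((z-p[2])/v[:,2])[:,None])
def tri(p1,v1,p2,v2):
    t=np.linalg.lstsq(np.c_[v1,-v2],p2-p1,rcond=None)[0]
    a,b=p1+v1*t[0],p2+v2*t[1];return (a+b)/2,np.linalg.norm(a-b)
def blobs(m,lo=40):
    cs,_=cv2.findContours(m.astype(np.uint8),cv2.RETR_EXTERNAL,cv2.CHAIN_APPROX_NONE)
    return [c for c in cs if cv2.contourArea(c)>lo]
E
python3 - <<'E'
from h import *
S,T=np.load("scene0.npz"),np.load("top0.npz")
for n,d in(("top",T),("scene",S)):
    g=cv2.cvtColor(d["frame"],cv2.COLOR_RGB2HSV);print(n)
    for th in ((120,) if n=="top" else (130,)):
      for c in blobs((g[...,2]>th)&(g[...,1]<60),30):
        (u,v),r=cv2.minEnclosingCircle(c)
        if 130<v<340 and 80<u<600:
            print(th,np.round([u,v,r,cv2.contourArea(c)],1),np.round(onplane(d,[u,v],.012)[0],4), "z",float(d["z_map"][int(v),int(u)]))
def strip(n,d,boxes):
    o=[cv2.resize(d["frame"][v-30:v+30,u-30:u+30,::-1],(260,260),interpolation=cv2.INTER_CUBIC) for u,v in boxes]
    return np.vstack([np.hstack(o[:3]),np.hstack(o[3:])])
im=np.hstack([strip("",T,[(472,307),(173,304),(243,269),(392,266),(333,251),(457,198)])])
cv2.imwrite("pics/crop_top.png",im)
im=strip("",S,[(197,208),(439,197),(394,220),(263,235),(318,248),(205,275)])
cv2.imwrite("pics/crop_scene.png",im)
E
```

```text
top
120 [172.4 303.2  13.7 476.5] [0.364  0.3045 0.012 ] z 0.9328670501708984
120 [472.5 306.   18.  847. ] [ 0.3667 -0.3032  0.012 ] z 0.9165211319923401
120 [241.3 267.5   9.1 212.5] [0.4383 0.1677 0.012 ] z 0.9598140120506287
120 [ 391.7  265.    22.2 1440. ] [ 0.4476 -0.1407  0.012 ] z 0.9374303221702576
120 [520.1 242.1  15.5 656.5] [ 0.4986 -0.4059  0.012 ] z 0.0
120 [ 332.8  250.4   25.1 1299.5] [ 0.4763 -0.0196  0.012 ] z 1.0254569053649902
120 [457.5 196.8  17.5 237.5] [ 0.5929 -0.2796  0.012 ] z 1.0263094902038574
120 [278.  170.2  18.2 932.5] [0.6459 0.0984 0.012 ] z 1.0542713403701782
scene
130 [591.5 295.    9.   42.5] [0.6859 0.5242 0.012 ] z 1.0738306045532227
130 [576.  291.5  13.8  79. ] [0.6729 0.4969 0.012 ] z 1.0832936763763428
130 [574.  261.5  11.9  70. ] [0.5876 0.5377 0.012 ] z 1.152425765991211
130 [   311.5    225.     316.  124011. ] [ 0.3993 -0.0235  0.012 ] z 1.226688265800476
```

View pics/crop_top.png

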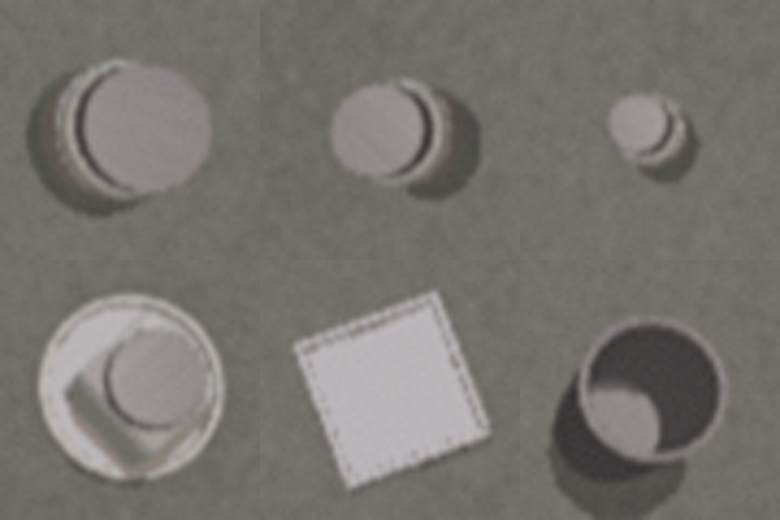

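View pics/crop_scene.png

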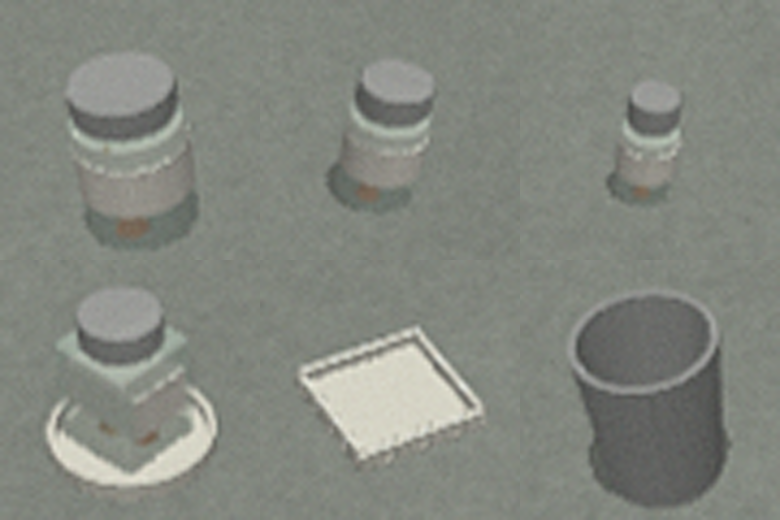

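The crops show the lids clearly. In top pixels the lid tops are centred at large (476,307), medium (170,304), small (241,268) and square (398,264). In the scene view they are at (195,198), (441,186), (395,213) and (261,218). The tray is turned about 20°. Now I'll triangulate.

```bash
python3 - <<'E'
from h import *
S,T=np.load("scene0.npz"),np.load("top0.npz")
P={"large":((475.9,306.8),(195.1,197.8)),"med":((170,304),(440.8,186.2)),"small":((240.7,267.6),(395.2,212.8)),"sq":((397.8,263.7),(260.7,217.9))}
for k,(a,b) in P.items():
    p1,v1=ray(T,a);p2,v2=ray(S,b);print(k,tri(p1,v1[0],p2,v2[0]))
g=cv2.cvtColor(T["frame"],cv2.COLOR_RGB2HSV)
print("base HSV",[g[v,u] for u,v in((476,307),(333,251),(520,243))])
hs=S["frame"].max(2)
for k,(u,v),(us,vs) in(("tray",(333,250),(318,248)),("sm",(520,242),(139,269)),("md",(278,170),(386,300)),("lg",(392,265),(263,243))):
    for z in(.004,.012):print(k,z,onplane(T,(u,v),z)[0][:2],onplane(S,(us,vs),z)[0][:2])
m=(T["frame"].max(2)>115)
c=[c for c in blobs(m,500) if cv2.pointPolygonTest(c,(333,250),False)>0][0]
box=cv2.boxPoints(cv2.minAreaRect(c));w=onplane(T,box,.012)[:,:2];print(w.mean(0),w)
e=np.diff(np.r_[w,w[:1]],axis=0);print(np.linalg.norm(e,axis=1),np.degrees(np.arctan2(e[:,1],e[:,0]))%90)
# square jar edges in top: bottom edge of crop seen
import glob
E
```

```text
large (array([ 0.36361181, -0.2853838 ,  0.08696399]), np.float64(0.003954809147156468))
med (array([0.36147194, 0.29168963, 0.07234964]), np.float64(0.0028511984820109447))
small (array([0.43405477, 0.16246714, 0.0598987 ]), np.float64(0.003978373840063111))
sq (array([ 0.44335176, -0.14187448,  0.0801956 ]), np.float64(0.002692150931637713))
base HSV [array([  0,  11, 143], dtype=uint8), array([156,   7, 186], dtype=uint8), array([ 16,  15, 181], dtype=uint8)]
tray 0.004 [ 0.47815499 -0.02003093] [ 0.4716931  -0.01731079]
tray 0.012 [ 0.47708854 -0.01993084] [ 0.48029464 -0.01854617]
sm 0.004 [ 0.50008758 -0.40874522] [ 0.4943756  -0.40712995]
sm 0.012 [ 0.4988483  -0.40558218] [ 0.50274581 -0.40438957]
md 0.004 [0.64872198 0.09918192] [0.64284491 0.10058752]
md 0.012 [0.6463115  0.09834264] [0.64970088 0.09814971]
lg 0.004 [ 0.44852114 -0.14224993] [ 0.44088966 -0.13974322]
lg 0.012 [ 0.44768819 -0.1411868 ] [ 0.44980537 -0.13972991]
[ 0.48137725 -0.01421319] [[ 0.5063341   0.04443344]
 [ 0.54048364 -0.03966429]
 [ 0.45598867 -0.07237941]
 [ 0.42270258  0.01075749]]
[0.09076684 0.09060728 0.08955282 0.09015709] [22.1005841  21.16561722 21.82002334 21.93319088]
```

arm_command(
  plan=[
    [[140, 245, 40], 0, 0],
    [[140, 245, 40], 0, 0],
    [[140, 245, 40], 0, 0],
    [[140, 245, 40], 0, 0],
    [[140, 245, 40], 0, 0],
    [[140, 245, 40], 0, 0],
    [[140, 245, 40], 0, 0],
    [[140, 245, 40], 0, 0],
  ],
  force=50,
)

```text
clock: 0.77
ee_pos: [0.3022, -0.3787, 0.2483]
orientation: [0.992, 0.127, 0.002, -0.002]
force: [0.3, -0.4, -0.7]
grip_width: 0.0853
gripper_force: 0.0
```

arm_command(
  plan=[
    [[140, 245, 40], 0, 0],
    [[140, 245, 40], 0, 0],
    [[140, 245, 40], 0, 0],
    [[140, 245, 40], 0, 0],
    [[140, 245, 40], 0, 0],
    [[140, 245, 40], 0, 0],
    [[140, 245, 40], 0, 0],
    [[140, 245, 40], 0, 0],
  ],
)

```text
clock: 1.43
ee_pos: [0.4418, -0.1333, 0.2885]
orientation: [0.992, 0.128, 0.002, -0.001]
force: [0.3, 0.6, 0.3]
grip_width: 0.0853
gripper_force: 0.0
```

```bash
cat >> h.py <<'E'
def snap(tag):
    from rig import manip,imaging
    st=manip.state();d=imaging.get_image("wrist")
    np.savez(tag+".npz",**d);np.savez(tag+"_st.npz",**st)
    cv2.imwrite(f"pics/{tag}.png",d["frame"][:,:,::-1])
    x=R.from_quat(st["orientation"]).as_matrix()
    print(tag,"clock",round(st["clock"],2),"tcp",np.round(st["ee_pos"],4),"closing dir deg",np.degrees(np.arctan2(x[1,1],x[0,1]))%180,"F",np.round(st["force"],1),"w",st["grip_width"],st["gripper_force"])
    return d,st
E
python3 - <<'E'
from h import *
d,st=snap("w1");print(d["mount"],d["fov_y"],d["cx"],d["cy"])
E
```

```text
w1 clock 1.43 tcp [ 0.4418 -0.1333  0.2885] closing dir deg 104.67607057585626 F [0.3 0.6 0.3] w 0.08526995720032354 0.0
[[-6.69806053e-04 -9.64148085e-01 -2.65363942e-01  6.58240068e-02]
 [ 9.99999556e-01 -4.69912533e-04 -8.16766910e-04 -6.82609835e-04]
 [ 6.62786410e-04 -2.65364372e-01  9.64147972e-01 -1.67030065e-01]
 [ 0.00000000e+00  0.00000000e+00  0.00000000e+00  1.00000000e+00]] 65.9230239900913 321.7827823244594 248.5208673995383
```

View pics/w1.png

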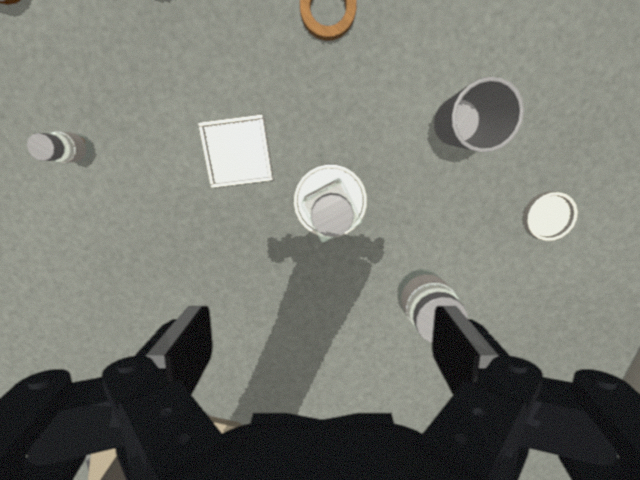

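The wrist view shows the jar lid at (332,215) in the large saucer (330,200), the tray at (236,151), the large jar at (440,310) and the small saucer at (551,216). The jar's far edge runs (305,195)–(340,180), so its yaw is about 38°. I'll turn to align with it and look from nearer.

arm_command(
  plan=[
    [[-40, -15, -80], 0.41, 0],
    [[-40, -15, -80], 0.41, 0],
    [[-40, -15, -80], 0.41, 0],
    [[-40, -15, -80], 0.41, 0],
    [[-40, -15, -80], 0.41, 0],
    [[-40, -15, -80], 0.41, 0],
  ],
)

```text
clock: 1.98
ee_pos: [0.3971, -0.1568, 0.2075]
orientation: [0.947, 0.32, -0.0, 0.0]
force: [1.1, 1.1, 0.9]
grip_width: 0.0854
gripper_force: 0.0
```

```bash
python3 - <<'E'
from h import *
snap("w2")
E
```

```text
w2 clock 1.98 tcp [ 0.3971 -0.1568  0.2075] closing dir deg 127.32318563715074 F [1.1 1.1 0.9] w 0.08543307270722848 0.0
```

View pics/w2.png

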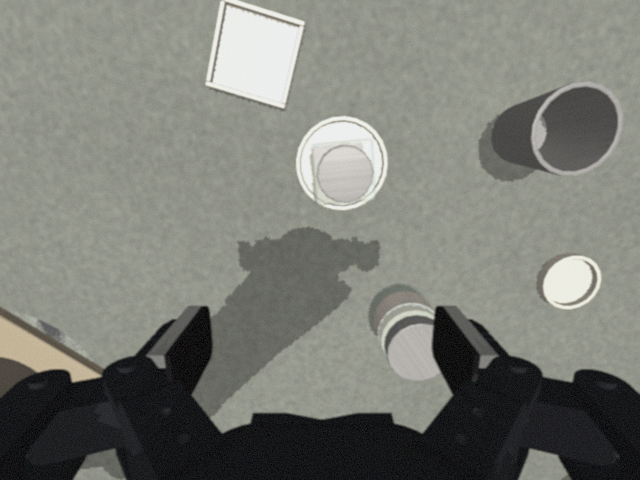

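The lid is at (344,174) in the saucer (342,163). The jar's square outline is turned about 6° from the image axes, with its corner at (312,146). The tray is at (255,54). Next I'll enlarge it for the yaw and run fits.

```bash
python3 - <<'E'
from h import *
for t in("w1","w2"):
    d=np.load(t+".npz");st=np.load(t+"_st.npz");f=d["frame"]
    m=f.min(2)>190
    print(t,"p50 bg",np.median(f.max(2)))
    for c in blobs(m,300):
        (u,v),(a,b),an=cv2.fitEllipse(c)
        if v<330:
            h=cv2.convexHull(c);r=cv2.minAreaRect(h)
            print(np.round([u,v,a,b,cv2.contourArea(h)],1),np.round(onplane(d,[u,v],.012,st)[0][:2],4))
            bx=onplane(d,cv2.boxPoints(r),.012,st)[:,:2];e=np.diff(np.r_[bx,bx[:1]],axis=0)
            if cv2.contourArea(h)/ (r[1][0]*r[1][1])>.9: print("  rect",bx.mean(0),np.linalg.norm(e,axis=1),np.degrees(np.arctan2(e[:,1],e[:,0]))%90)
    # lid
    g=cv2.medianBlur(cv2.cvtColor(f,cv2.COLOR_RGB2GRAY),3)
    x0,y0=(300,180) if t=="w1" else (290,110)
    cr=g[y0:y0+100,x0:x0+100]
    hc=cv2.HoughCircles(cr,cv2.HOUGH_GRADIENT,1,20,param1=80,param2=12,minRadius=18,maxRadius=34)
    if hc is not None: print("lid?",[(c[0]+x0,c[1]+y0,c[2],onplane(d,c[:2]+[x0,y0],.086,st)[0]) for c in hc[0][:3]])
d=np.load("w2.npz")["frame"];cv2.imwrite("pics/w2c.png",cv2.resize(d[110:220,290:400,::-1],(770,594)[:1]*1+(594,) ,interpolation=cv2.INTER_CUBIC) if 0 else cv2.resize(d[112:212,292:392,::-1],(600,600),interpolation=cv2.INTER_CUBIC))
E
```

```text
w1 p50 bg 147.0
[ 552.1  216.    43.7   51.2 1781.5] [ 0.4986 -0.4051]
[ 330.6  201.8   65.7   68.1 3936.5] [ 0.4473 -0.1411]
[ 235.4  150.5   72.3   77.5 4115.5] [ 0.477  -0.0188]
  rect [ 0.47528961 -0.01835269] [0.07379465 0.0741602  0.07721239 0.07482952] [22.24873603 20.88229167 22.6276233  18.27584265]
lid? [(np.float32(331.5), np.float32(214.5), np.float32(22.3), array([ 0.44466173, -0.14120692,  0.086     ])), (np.float32(341.5), np.float32(195.5), np.float32(18.8), array([ 0.46566416, -0.14588348,  0.086     ]))]
w2 p50 bg 148.0
[ 571.8  282.    49.    59.3 2318.5] [ 0.4986 -0.4051]
[ 341.6  164.2   78.7   89.4 6634. ] [ 0.4475 -0.1405]
[ 253.8   51.9   96.1  106.1 7527. ] [ 0.4769 -0.0186]
  rect [ 0.475299  -0.0182806] [0.07619598 0.07347097 0.07680367 0.07784638] [18.07200678 25.19644373 21.40281341 24.44001987]
lid? [(np.float32(344.5), np.float32(172.5), np.float32(29.0), array([ 0.44435537, -0.14099081,  0.086     ])), (np.float32(329.5), np.float32(156.5), np.float32(33.4), array([ 0.44681843, -0.12460759,  0.086     ])), (np.float32(351.5), np.float32(153.5), np.float32(33.4), array([ 0.45862315, -0.13648179,  0.086     ]))]
```

View pics/w2c.png

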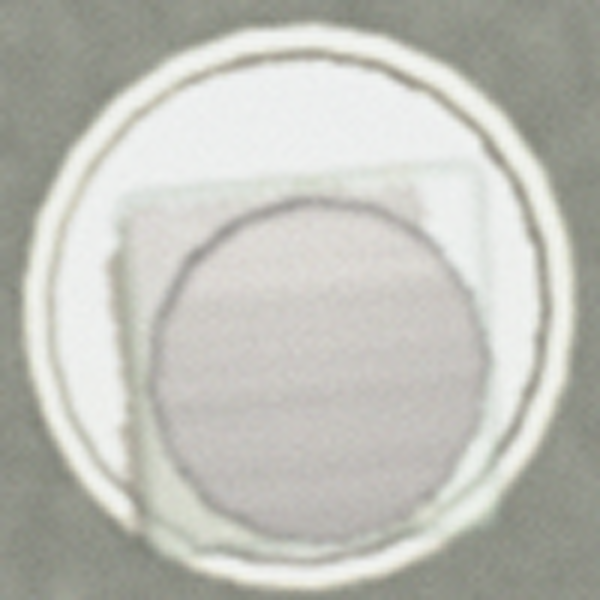

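Rims and lids agree within 1 mm across the views. The square jar is at (0.4445,-0.141) with a closing direction of about 131.4°. The tray is at (0.476,-0.0185) with edges at about 21.6°. I'll descend and grip.

arm_command(
  plan=[
    [[30, 10, -10], 0.07, 0],
    [[46.5, 15, -30], 0.07, 0],
    [[46.5, 15, -70], 0.07, 0],
    [[46.5, 15, -110], 0.07, 0],
    [[46.5, 15, -145], 0.07, 0],
    [[46.5, 15, -170], 0.07, 0],
    [[46.5, 15, -181], 0.07, 0],
    [[46.5, 15, -181], 0.07, 0],
  ],
)

```text
clock: 2.7
ee_pos: [0.4428, -0.1404, 0.0244]
orientation: [0.935, 0.354, -0.002, -0.001]
force: [-0.6, -0.4, -0.3]
grip_width: 0.0855
gripper_force: 0.0
```

arm_command(
  plan=[
    [[0, 0, 0], 0, 0.3],
    [[0, 0, 0], 0, 0.5],
    [[0, 0, 0], 0, 0.7],
    [[0, 0, 0], 0, 0.8],
    [[0, 0, 0], 0, 0.8],
    [[0, 0, 0], 0, 0.8],
    [[0, 0, 0], 0, 0.8],
    [[0, 0, 0], 0, 0.8],
  ],
  force=40,
)

```text
clock: 3.37
ee_pos: [0.4455, -0.1412, 0.0282]
orientation: [0.935, 0.354, 0.001, 0.001]
force: [0.1, -0.9, 7.5]
grip_width: 0.0493
gripper_force: 41.1
```

arm_command(
  plan=[
    [[0, 0, 10], 0, 0.8],
    [[0, 0, 35], 0, 0.8],
    [[5, 20, 60], -0.1, 0.8],
    [[14, 55, 60], -0.2, 0.8],
    [[23, 90, 60], -0.3, 0.8],
    [[31.5, 122.5, 60], -0.345, 0.8],
    [[31.5, 122.5, 60], -0.345, 0.8],
    [[31.5, 122.5, 60], -0.345, 0.8],
  ],
)

```text
clock: 4.03
ee_pos: [0.476, -0.0152, 0.0875]
orientation: [0.981, 0.192, 0.001, -0.0]
force: [-1.3, -1.1, -1.9]
grip_width: 0.0492
gripper_force: 43.0
```

```bash
python3 - <<'E'
from h import *
snap("w3")
E
```

```text
w3 clock 4.03 tcp [ 0.476  -0.0152  0.0875] closing dir deg 112.10006379393563 F [-1.3 -1.1 -1.9] w 0.04917850601263053 42.98460602760315
```

View pics/w3.png

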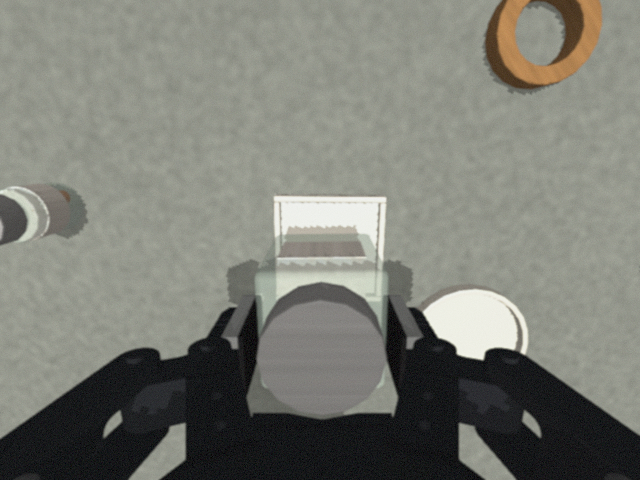

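The jar is held square and the tray's far rim is horizontal at row 198, columns 275–386. I'll check its offset from the rim corners.

```bash
python3 - <<'E'
from h import *
d,st=snap("w3b")
a=onplane(d,[(274.5,197),(386.5,197)],.012,st)[:,:2];print(a,np.linalg.norm(a[1]-a[0]))
e=(a[1]-a[0])/np.linalg.norm(a[1]-a[0]);n=np.array([e[1],-e[0]]);print(np.degrees(np.arctan2(e[1],e[0]))%90,a.mean(0)+n*.037,a.mean(0)-n*.037)
g=d["frame"].min(2);r=g[210:230,250:410].mean(0);print(np.where(r>185)[0]+250)
E
```

```text
w3b clock 4.08 tcp [ 0.4753 -0.0174  0.0873] closing dir deg 111.91300225901304 F [ 0.7  0.1 -1.4] w 0.049387899909052194 42.98240661621094
[[ 0.49517537  0.02501344]
 [ 0.52247011 -0.04295608]] 0.0732452005217861
21.87907283639818 [ 0.47448776 -0.02275933] [0.54315772 0.00481669]
[271 272 273 274 275 276 278 279 280 281 282 283 284 285 286 287 288 289
 290 291 292 293 294 295 296 297 298 299 300 301 302 303 304 305 306 307
 308 309 310 311 312 313 314 315 316 317 318 319 320 321 322 323 324 325
 326 327 328 329 330 331 332 333 334 335 336 337 338 339 340 341 342 343
 344 345 346 347 348 349 350 351 352 353 354 355 356 357 358 359 360 361
 362 363 364 365 366 367 368 369 370 371 372 373 374 377 378 379 380 381]
```

arm_command(
  plan=[
    [[-1, -1, -10], 0, 0.8],
    [[-1, -1, -25], 0, 0.8],
    [[-1, -1, -40], 0, 0.8],
    [[-1, -1, -50], 0, 0.8],
    [[-1, -1, -55], 0, 0.8],
    [[-1, -1, -58], 0, 0.8],
    [[-1, -1, -59.5], 0, 0.8],
    [[-1, -1, -60], 0, 0.8],
  ],
)

```text
clock: 4.8
ee_pos: [0.474, -0.0203, 0.0281]
orientation: [0.982, 0.188, -0.0, 0.0]
force: [-3.9, -1.5, 17.1]
grip_width: 0.0489
gripper_force: 45.3
```

arm_command(
  plan=[
    [[0, 0, 0], 0, 0.8],
    [[0, 0, 0], 0, 0.8],
  ],
)

```text
clock: 4.97
ee_pos: [0.474, -0.0203, 0.0281]
orientation: [0.982, 0.188, -0.0, 0.0]
force: [-3.0, -1.5, 11.1]
grip_width: 0.0489
gripper_force: 44.5
```

arm_command(
  plan=[
    [[0, 0, 0.5], 0, 0.35],
    [[0, 0, 0.5], 0, 0.3],
    [[0, 0, 0.5], 0, 0.2],
    [[0, 0, 0.5], 0, 0],
    [[0, 0, 0.5], 0, 0],
    [[0, 0, 0.5], 0, 0],
    [[0, 0, 0.5], 0, 0],
  ],
)

```text
clock: 5.55
ee_pos: [0.4745, -0.0191, 0.027]
orientation: [0.982, 0.189, -0.0, -0.0]
force: [-0.3, 0.3, -0.1]
grip_width: 0.0856
gripper_force: 0.0
```

arm_command(
  plan=[
    [[0, 0, 20], 0, 0],
    [[0, 0, 55], 0, 0],
    [[0, 0, 90], 0, 0],
    [[0, 0, 130], 0, 0],
    [[-20, -40, 160], 0, 0],
    [[-40, -60, 180], 0, 0],
    [[-40, -60, 180], 0, 0],
    [[-40, -60, 180], 0, 0],
  ],
)

```text
clock: 6.22
ee_pos: [0.4341, -0.0811, 0.2086]
orientation: [0.982, 0.187, 0.001, 0.001]
force: [-0.5, 0.4, -0.1]
grip_width: 0.0855
gripper_force: 0.0
```

```bash
python3 - <<'E'
from h import *
snap("w4")
E
```

```text
w4 clock 6.22 tcp [ 0.4341 -0.0811  0.2086] closing dir deg 111.51513585701774 F [-0.5  0.4 -0.1] w 0.08551750535550406 0.0
```

View pics/w4.png

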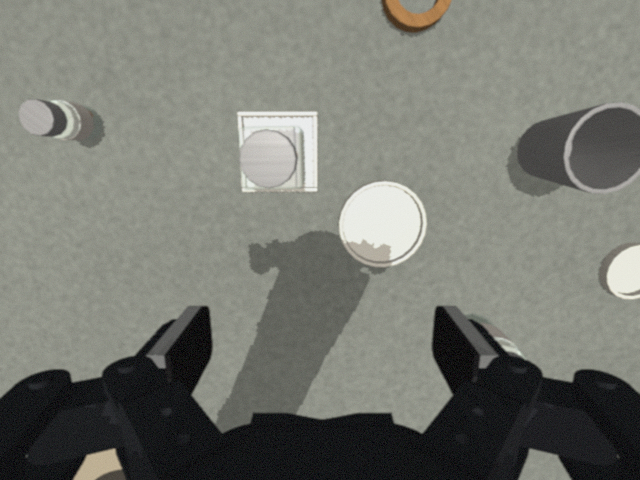

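The square jar sits in the tray parallel to its rim: lid (268,158), tray (278,152). The lid offset is parallax. Next is the large jar: I'll look from near it.

arm_command(
  plan=[
    [[-115, -220, 0], 0, 0],
    [[-115, -220, 0], 0, 0],
    [[-115, -220, 0], 0, 0],
    [[-115, -220, 0], 0, 0],
    [[-115, -220, 0], 0, 0],
    [[-115, -220, 0], 0, 0],
    [[-115, -220, 0], 0, 0],
    [[-115, -220, 0], 0, 0],
  ],
)

```text
clock: 6.93
ee_pos: [0.319, -0.3001, 0.2058]
orientation: [0.982, 0.187, -0.001, -0.001]
force: [0.8, 0.8, 0.4]
grip_width: 0.0853
gripper_force: 0.0
```

```bash
cat >> h.py <<'E'
def lids(d,st,z,diam,box=None):
    """Hough circle of expected lid size, world position on plane z"""
    f,Rm,p=cam(d,st);g=cv2.medianBlur(cv2.cvtColor(d["frame"],cv2.COLOR_RGB2GRAY),3)
    r=f*diam/2/(p[2]-z)
    g[330:]=128
    hc=cv2.HoughCircles(g,cv2.HOUGH_GRADIENT,1,15,param1=80,param2=14,minRadius=int(r*.88),maxRadius=int(r*1.12)+1)
    for c in ([] if hc is None else hc[0][:6]): print("circle",np.round(c,1),np.round(onplane(d,c[:2],z,st)[0][:2],4))
E
python3 - <<'E'
from h import *
d,st=snap("w5");lids(d,st,.092,.056)
for t in("w1","w2"):
    d2=np.load(t+".npz");s2=np.load(t+"_st.npz");print(t);lids(d2,s2,.092,.056)
T=np.load("top0.npz");print(onplane(T,(475.9,306.8),.092),onplane(T,(170,304),.078),onplane(T,(240.7,267.6),.066))
E
```

```text
w5 clock 6.93 tcp [ 0.319  -0.3001  0.2058] closing dir deg 111.53727458599634 F [0.8 0.8 0.4] w 0.08531172048452298 0.0
circle [327.5 171.5  36.1] [ 0.3647 -0.2853]
circle [502.5  76.5  32.6] [ 0.4697 -0.3747]
circle [213.5  29.5  41.4] [ 0.424  -0.1786]
circle [196.5  16.5  35.7] [ 0.4273 -0.1657]
w1
circle [422.5 294.5  25.7] [ 0.3877 -0.2555]
circle [329.5 199.5  31.4] [ 0.4595 -0.135 ]
circle [491.5 112.5  31.4] [ 0.5752 -0.2593]
circle [548.5 211.5  28.5] [ 0.5029 -0.3478]
circle [433.5 309.5  28. ] [ 0.3744 -0.2724]
circle [442.5 324.5  27. ] [ 0.3603 -0.2875]
w2
circle [342.5 162.5  41.4] [ 0.4493 -0.1348]
circle [578.5 125.5  41.4] [ 0.5735 -0.2547]
circle [345.5 179.5  32.6] [ 0.4408 -0.1443]
circle [567.5 276.5  32.4] [ 0.4888 -0.3349]
circle [412.5 339.5  37.7] [ 0.3701 -0.2725]
circle [565.5 138.5  35.8] [ 0.5616 -0.254 ]
[[ 0.36338385 -0.28593105  0.092     ]] [[0.3610698  0.28844979 0.078     ]] [[0.43308682 0.15941326 0.066     ]]
```

View pics/w5.png

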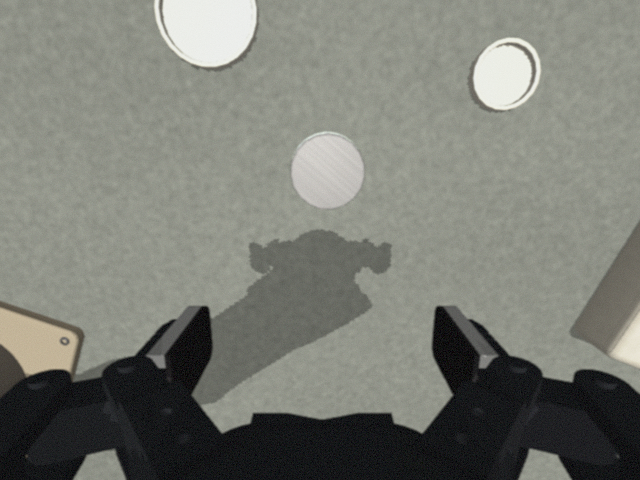

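The large jar's lid is at (328,171), i.e. (0.3645,-0.2855), and the large saucer is empty. I'll grasp the jar.

arm_command(
  plan=[
    [[25, 8, 0], 0, 0],
    [[44.5, 14, -20], 0, 0],
    [[44.5, 14, -60], 0, 0],
    [[44.5, 14, -100], 0, 0],
    [[44.5, 14, -140], 0, 0],
    [[44.5, 14, -165], 0, 0],
    [[44.5, 14, -176], 0, 0],
    [[44.5, 14, -176], 0, 0],
  ],
)

```text
clock: 7.65
ee_pos: [0.3638, -0.281, 0.0279]
orientation: [0.982, 0.191, -0.002, -0.003]
force: [-1.0, 0.9, 0.7]
grip_width: 0.0855
gripper_force: 0.0
```

arm_command(
  plan=[
    [[0, 0, 0], 0, 0.2],
    [[0, 0, 0], 0, 0.35],
    [[0, 0, 0], 0, 0.5],
    [[0, 0, 0], 0, 0.7],
    [[0, 0, 0], 0, 0.8],
    [[0, 0, 0], 0, 0.8],
    [[0, 0, 0], 0, 0.8],
    [[0, 0, 0], 0, 0.8],
  ],
)

```text
clock: 8.32
ee_pos: [0.3655, -0.2853, 0.0324]
orientation: [0.982, 0.189, 0.001, 0.001]
force: [2.0, 2.1, 8.0]
grip_width: 0.0582
gripper_force: 43.1
```

arm_command(
  plan=[
    [[0, 0, 8], 0, 0.8],
    [[0, 0, 25], 0, 0.8],
    [[0, 0, 50], 0, 0.8],
    [[15, 26, 60], 0, 0.8],
    [[33, 58, 60], 0, 0.8],
    [[52, 91, 60], 0, 0.8],
    [[70, 122, 60], 0, 0.8],
    [[83, 144.5, 60], 0, 0.8],
  ],
)

```text
clock: 8.98
ee_pos: [0.4482, -0.1373, 0.0917]
orientation: [0.982, 0.19, 0.001, -0.001]
force: [0.6, -0.0, -3.2]
grip_width: 0.0581
gripper_force: 44.7
```

arm_command(
  plan=[
    [[0, 0, 0], 0, 0.8],
    [[0, 0, 0], 0, 0.8],
    [[0, 0, 0], 0, 0.8],
  ],
)

```text
clock: 9.23
ee_pos: [0.4462, -0.1411, 0.0913]
orientation: [0.982, 0.189, -0.001, 0.0]
force: [0.0, 0.2, -3.9]
grip_width: 0.0578
gripper_force: 44.7
```

```bash
python3 - <<'E'
from h import *
d,st=snap("w6")
E
```

```text
w6 clock 9.23 tcp [ 0.4462 -0.1411  0.0913] closing dir deg 111.74512341365538 F [ 0.   0.2 -3.9] w 0.057784973895820525 44.674072265625
```

View pics/w6.png

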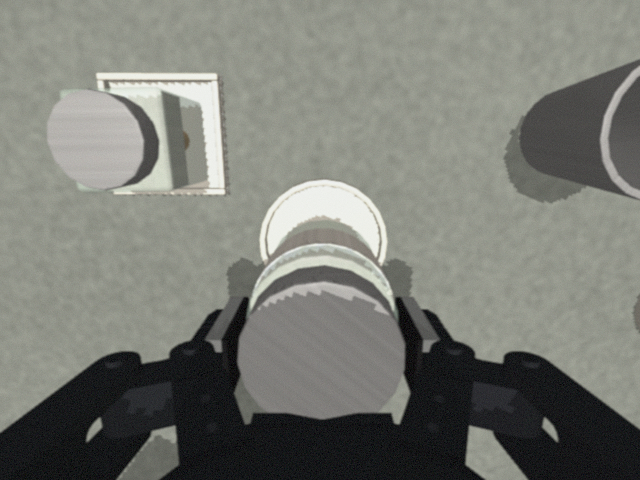

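The jar is held at column 322, centred over the saucer at column 323, and the square jar sits well in the tray. The saucer floor is 4 mm up, so I'll lower by 56.

arm_command(
  plan=[
    [[0.5, 0, -12], 0, 0.8],
    [[0.5, 0, -27], 0, 0.8],
    [[0.5, 0, -40], 0, 0.8],
    [[0.5, 0, -48], 0, 0.8],
    [[0.5, 0, -52], 0, 0.8],
    [[0.5, 0, -54.5], 0, 0.8],
    [[0.5, 0, -55.5], 0, 0.8],
    [[0.5, 0, -55.5], 0, 0.8],
  ],
)

```text
clock: 9.95
ee_pos: [0.4471, -0.1415, 0.0365]
orientation: [0.982, 0.188, -0.0, 0.0]
force: [-2.2, -0.0, 2.2]
grip_width: 0.0579
gripper_force: 45.2
```

arm_command(
  plan=[
    [[0, 0, -0.3], 0, 0.8],
    [[0, 0, -0.3], 0, 0.8],
  ],
)

```text
clock: 10.12
ee_pos: [0.4471, -0.1415, 0.0364]
orientation: [0.982, 0.188, -0.0, 0.0]
force: [-2.7, -1.1, 6.3]
grip_width: 0.0576
gripper_force: 45.8
```

arm_command(
  plan=[
    [[0, 0, 0.5], 0, 0.25],
    [[0, 0, 0.5], 0, 0.2],
    [[0, 0, 0.5], 0, 0.1],
    [[0, 0, 0.5], 0, 0],
    [[0, 0, 0.5], 0, 0],
    [[0, 0, 0.5], 0, 0],
    [[0, 0, 0.5], 0, 0],
  ],
)

```text
clock: 10.7
ee_pos: [0.4476, -0.1406, 0.0358]
orientation: [0.982, 0.189, 0.0, -0.0]
force: [0.9, -0.1, -0.1]
grip_width: 0.0853
gripper_force: 0.0
```

arm_command(
  plan=[
    [[0, 0, 15], 0, 0],
    [[0, 0, 50], 0, 0],
    [[0, 0, 90], 0, 0],
    [[0, 0, 130], 0, 0],
    [[0, 0, 165], 0, 0],
    [[0, 0, 175], 0, 0],
    [[0, 0, 175], 0, 0],
  ],
)

```text
clock: 11.28
ee_pos: [0.4497, -0.1412, 0.214]
orientation: [0.982, 0.189, 0.003, 0.001]
force: [0.4, -0.0, -0.9]
grip_width: 0.0854
gripper_force: 0.0
```

```bash
python3 - <<'E'
from h import *
d,st=snap("w7");print(np.round(st["q"],2))
E
```

```text
w7 clock 11.28 tcp [ 0.4497 -0.1412  0.214 ] closing dir deg 111.75936863315029 F [ 0.4 -0.  -0.9] w 0.08544094029383746 0.0
[ 0.17  0.36  0.11  2.   -0.05  0.77 -0.89]
```

arm_command(
  plan=[
    [[-50, 220, 0], 0, 0],
    [[-50, 220, 0], 0, 0],
    [[-50, 220, 0], 0, 0],
    [[-50, 220, 0], 0, 0],
    [[-50, 220, 0], 0, 0],
    [[-50, 220, 0], 0, 0],
  ],
)

```text
clock: 11.83
ee_pos: [0.3945, 0.0842, 0.2092]
orientation: [0.981, 0.192, -0.002, -0.001]
force: [-0.2, 0.1, -0.6]
grip_width: 0.0857
gripper_force: 0.0
```

arm_command(
  plan=[
    [[-63, 191, 0], 0, 0],
    [[-63, 191, 0], 0, 0],
    [[-63, 191, 0], 0, 0],
    [[-63, 191, 0], 0, 0],
    [[-63, 191, 0], 0, 0],
    [[-63, 191, 0], 0, 0],
    [[-63, 191, 0], 0, 0],
    [[-63, 191, 0], 0, 0],
  ],
)

```text
clock: 12.5
ee_pos: [0.3338, 0.269, 0.2094]
orientation: [0.982, 0.189, -0.001, 0.001]
force: [-0.3, -0.5, 0.2]
grip_width: 0.0853
gripper_force: 0.0
```

```bash
python3 - <<'E'
from h import *
d,st=snap("w8");print(np.round(st["q"],2));print("med");lids(d,st,.078,.042);print("small");lids(d,st,.066,.028)
E
```

```text
w8 clock 12.5 tcp [0.3338 0.269  0.2094] closing dir deg 111.76141669475035 F [-0.3 -0.5  0.2] w 0.08529607000008801 0.0
[-0.73  0.32 -0.02  2.09  0.01  0.74 -1.95]
med
circle [311.5 184.5  27. ] [0.3642 0.2909]
circle [478.5 162.5  22.4] [0.4288 0.1752]
small
circle [488.5 161.5  17.2] [0.4339 0.1631]
circle [313.5 176.5  18.3] [0.3697 0.2916]
```

View pics/w8.png

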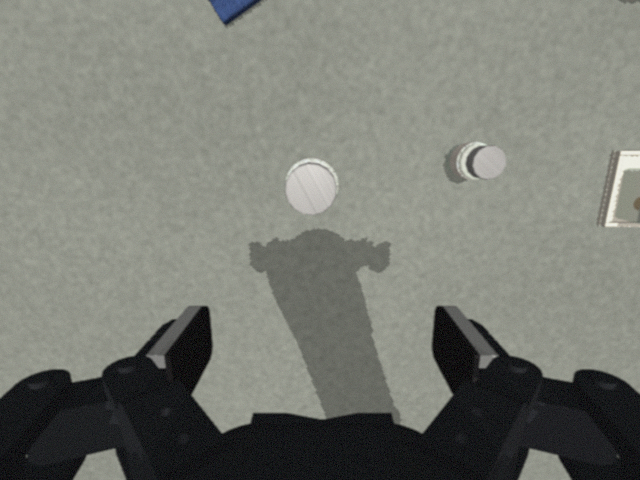

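The medium lid is at (312,188), i.e. (0.362,0.2895), and the small lid at (488,161), i.e. (0.434,0.162). I'll grasp the medium jar, lift it high and carry it past the bottle.

arm_command(
  plan=[
    [[15, 10, -10], 0, 0],
    [[27, 19.5, -40], 0, 0],
    [[27, 19.5, -80], 0, 0],
    [[27, 19.5, -118], 0, 0],
    [[27, 19.5, -155], 0, 0],
    [[27, 19.5, -180], 0, 0],
    [[27, 19.5, -188.5], 0, 0],
    [[27, 19.5, -188.5], 0, 0],
  ],
)

```text
clock: 13.22
ee_pos: [0.3609, 0.2873, 0.0205]
orientation: [0.982, 0.188, -0.002, 0.002]
force: [-0.4, -0.5, -0.1]
grip_width: 0.0858
gripper_force: 0.0
```

arm_command(
  plan=[
    [[0, 0, 0], 0, 0.25],
    [[0, 0, 0], 0, 0.4],
    [[0, 0, 0], 0, 0.5],
    [[0, 0, 0], 0, 0.7],
    [[0, 0, 0], 0, 0.8],
    [[0, 0, 0], 0, 0.8],
    [[0, 0, 0], 0, 0.8],
    [[0, 0, 0], 0, 0.8],
  ],
  force=35,
)

```text
clock: 13.88
ee_pos: [0.3627, 0.2905, 0.0241]
orientation: [0.982, 0.189, 0.002, -0.001]
force: [-0.2, -0.2, 7.3]
grip_width: 0.0437
gripper_force: 34.5
```

arm_command(
  plan=[
    [[0, 0, 8], 0, 0.8],
    [[0, 0, 25], 0, 0.8],
    [[0, 0, 50], 0, 0.8],
    [[0, 0, 80], 0, 0.8],
    [[0, 0, 100], 0, 0.8],
    [[20, -13, 100], 0, 0.8],
    [[45, -30, 100], 0, 0.8],
    [[75, -50, 100], 0, 0.8],
  ],
)

```text
clock: 14.55
ee_pos: [0.4362, 0.2409, 0.1241]
orientation: [0.982, 0.191, 0.001, -0.001]
force: [0.6, 0.1, -1.5]
grip_width: 0.0439
gripper_force: 36.2
```

arm_command(
  plan=[
    [[28, -19, 0], 0, 0.8],
    [[56, -38, 0], 0, 0.8],
    [[84, -57, 0], 0, 0.8],
    [[112, -75, 0], 0, 0.8],
    [[140, -94, 0], 0, 0.8],
    [[165, -111, 0], 0, 0.8],
    [[165, -111, 0], 0, 0.8],
    [[165, -111, 0], 0, 0.8],
  ],
)

```text
clock: 15.22
ee_pos: [0.6027, 0.1265, 0.123]
orientation: [0.982, 0.187, 0.0, 0.0]
force: [-1.1, -0.3, -2.8]
grip_width: 0.0437
gripper_force: 36.2
```

```bash
python3 - <<'E'
from h import *
d,st=snap("w9");g=d["frame"].min(2)
for c in blobs(g>190,300):
    if len(c)>5:
        (u,v),(a,b),an=cv2.fitEllipse(cv2.convexHull(c));print(np.round([u,v,a,b],1),np.round(onplane(d,[u,v],.012,st)[0][:2],4))
E
```

```text
w9 clock 15.22 tcp [0.6027 0.1265 0.123 ] closing dir deg 111.53733361273717 F [-1.1 -0.3 -2.8] w 0.04368211528923059 36.23427093029022
[321.8 314.   87.5 105.2] [0.5409 0.1032]
[378.2 194.5  96.   99.6] [0.6471 0.0996]
```

View pics/w9.png

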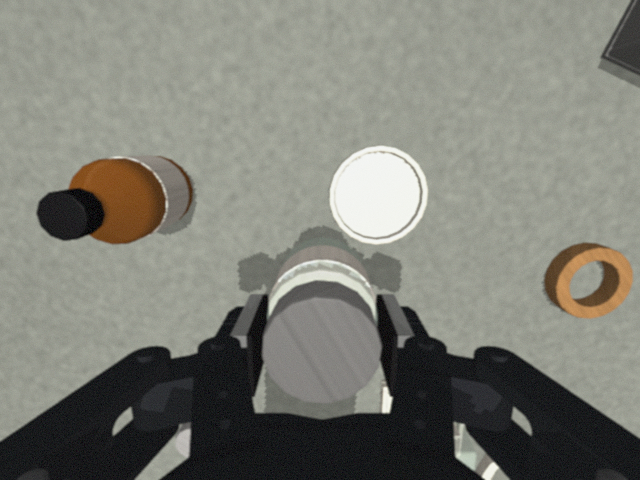

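The medium saucer is at (378,194), i.e. (0.647,0.099). I'll move over it, then lower.

arm_command(
  plan=[
    [[20, -13, 0], 0, 0.8],
    [[40, -26, 0], 0, 0.8],
    [[45, -29.5, -5], 0, 0.8],
    [[45, -29.5, -20], 0, 0.8],
    [[45, -29.5, -40], 0, 0.8],
    [[45, -29.5, -60], 0, 0.8],
    [[45, -29.5, -70], 0, 0.8],
    [[45, -29.5, -70], 0, 0.8],
  ],
)

```text
clock: 15.93
ee_pos: [0.6433, 0.1004, 0.05]
orientation: [0.982, 0.19, -0.003, -0.0]
force: [-1.1, -0.3, -1.8]
grip_width: 0.0439
gripper_force: 36.3
```

arm_command(
  plan=[
    [[0, 0, -8], 0, 0.8],
    [[0, 0, -15], 0, 0.8],
    [[0, 0, -20], 0, 0.8],
    [[0, 0, -23], 0, 0.8],
    [[0, 0, -25], 0, 0.8],
    [[0, 0, -25.5], 0, 0.8],
    [[0, 0, -25.8], 0, 0.8],
    [[0, 0, -25.8], 0, 0.8],
  ],
)

```text
clock: 16.6
ee_pos: [0.6468, 0.0994, 0.0283]
orientation: [0.982, 0.189, 0.0, -0.0]
force: [-2.9, -1.2, 7.7]
grip_width: 0.0436
gripper_force: 37.2
```

arm_command(
  plan=[
    [[0, 0, 0.5], 0, 0.4],
    [[0, 0, 0.5], 0, 0.35],
    [[0, 0, 0.5], 0, 0.25],
    [[0, 0, 0.5], 0, 0.1],
    [[0, 0, 0.5], 0, 0],
    [[0, 0, 0.5], 0, 0],
    [[0, 0, 0.5], 0, 0],
    [[0, 0, 0.5], 0, 0],
  ],
)

```text
clock: 17.27
ee_pos: [0.6465, 0.0994, 0.0269]
orientation: [0.982, 0.189, -0.0, 0.0]
force: [0.6, -0.9, -1.0]
grip_width: 0.0853
gripper_force: 0.0
```

arm_command(
  plan=[
    [[0, 0, 15], 0, 0],
    [[0, 0, 50], 0, 0],
    [[0, 0, 90], 0, 0],
    [[0, 0, 125], 0, 0],
    [[-20, 4, 155], 0, 0],
    [[-50, 9, 155], 0, 0],
    [[-90, 16, 155], 0, 0],
    [[-130, 23, 155], 0, 0],
  ],
)

```text
clock: 17.93
ee_pos: [0.5157, 0.1224, 0.1827]
orientation: [0.982, 0.188, 0.001, -0.0]
force: [-0.6, 1.0, 0.2]
grip_width: 0.0851
gripper_force: 0.0
```

arm_command(
  plan=[
    [[-40, 7, 0], 0, 0],
    [[-80, 14, 0], 0, 0],
    [[-120, 21, 0], 0, 0],
    [[-127, 23, 0], 0, 0],
    [[-127, 23, 0], 0, 0],
    [[-127, 23, 0], 0, 0],
  ],
)

```text
clock: 18.43
ee_pos: [0.3908, 0.1458, 0.1826]
orientation: [0.982, 0.189, 0.001, -0.0]
force: [0.7, -0.2, 0.6]
grip_width: 0.0856
gripper_force: 0.0
```

```bash
python3 - <<'E'
from h import *
d,st=snap("w10");lids(d,st,.066,.028);lids(d,st,.048,.032)
g=cv2.cvtColor(d["frame"],cv2.COLOR_RGB2GRAY)
T=np.load("w8.npz");s8=np.load("w8_st.npz")
print(onplane(T,(488,161),.066,s8))
E
```

```text
w10 clock 18.43 tcp [0.3908 0.1458 0.1826] closing dir deg 111.80284922402134 F [ 0.7 -0.2  0.6] w 0.08558957415373263 0.0
circle [323.5 173.5  18.2] [0.4343 0.1629]
circle [324.5 170.5  19.2] [0.4357 0.1625]
[[0.43405941 0.16371187 0.066     ]]
```

arm_command(
  plan=[
    [[20, 8, 0], 0, 0],
    [[44, 17.5, -15], 0, 0],
    [[44, 17.5, -50], 0, 0],
    [[44, 17.5, -90], 0, 0],
    [[44, 17.5, -130], 0, 0],
    [[44, 17.5, -158], 0, 0],
    [[44, 17.5, -167], 0, 0],
    [[44, 17.5, -167], 0, 0],
  ],
)

```text
clock: 19.15
ee_pos: [0.4335, 0.1619, 0.0126]
orientation: [0.982, 0.188, -0.002, 0.001]
force: [-0.7, 0.2, -0.2]
grip_width: 0.0854
gripper_force: 0.0
```

arm_command(
  plan=[
    [[0, 0, 0], 0, 0.3],
    [[0, 0, 0], 0, 0.45],
    [[0, 0, 0], 0, 0.55],
    [[0, 0, 0], 0, 0.7],
    [[0, 0, 0], 0, 0.8],
    [[0, 0, 0], 0, 0.9],
    [[0, 0, 0], 0, 0.9],
    [[0, 0, 0], 0, 0.9],
  ],
  force=30,
)

```text
clock: 19.82
ee_pos: [0.4349, 0.1631, 0.0164]
orientation: [0.982, 0.189, 0.002, -0.0]
force: [-0.4, -1.7, 8.0]
grip_width: 0.0296
gripper_force: 29.0
```

arm_command(
  plan=[
    [[0, 0, 8], 0, 0.9],
    [[0, 0, 28], 0, 0.9],
    [[0, 0, 58], 0, 0.9],
    [[0, 0, 90], 0, 0.9],
    [[0, 0, 120], 0, 0.9],
    [[0, 0, 140], 0, 0.9],
    [[0, -15, 140], 0, 0.9],
    [[0, -40, 140], 0, 0.9],
  ],
)

```text
clock: 20.48
ee_pos: [0.4348, 0.1256, 0.1574]
orientation: [0.982, 0.191, 0.003, -0.001]
force: [-0.6, 0.1, -1.2]
grip_width: 0.0297
gripper_force: 29.9
```

arm_command(
  plan=[
    [[2, -35, 0], 0, 0.9],
    [[4, -70, 0], 0, 0.9],
    [[6, -105, 0], 0, 0.9],
    [[8, -140, 0], 0, 0.9],
    [[10, -175, 0], 0, 0.9],
    [[12, -210, 0], 0, 0.9],
    [[14, -245, 0], 0, 0.9],
    [[15, -280, 0], 0, 0.9],
  ],
)

```text
clock: 21.15
ee_pos: [0.4482, -0.1587, 0.1558]
orientation: [0.982, 0.189, 0.0, 0.0]
force: [1.1, -0.2, -0.9]
grip_width: 0.0295
gripper_force: 29.9
```

arm_command(
  plan=[
    [[2, -35, 0], 0, 0.9],
    [[4, -70, 0], 0, 0.9],
    [[6, -105, 0], 0, 0.9],
    [[8, -140, 0], 0, 0.9],
    [[8, -175, 0], 0, 0.9],
    [[8, -210, 0], 0, 0.9],
    [[8, -240, 0], 0, 0.9],
    [[8, -255, 0], 0, 0.9],
  ],
)

```text
clock: 21.82
ee_pos: [0.4548, -0.4173, 0.1557]
orientation: [0.982, 0.186, -0.0, 0.002]
force: [0.2, -0.0, -1.2]
grip_width: 0.0297
gripper_force: 29.9
```

arm_command(
  plan=[
    [[0, -9, 0], 0, 0.9],
    [[0, -9, -20], 0, 0.9],
    [[0, -9, -45], 0, 0.9],
    [[0, -9, -60], 0, 0.9],
    [[0, -9, -60], 0, 0.9],
    [[0, -9, -60], 0, 0.9],
  ],
)

```text
clock: 22.32
ee_pos: [0.4564, -0.4196, 0.0949]
orientation: [0.982, 0.189, -0.0, -0.001]
force: [0.5, -0.5, -0.2]
grip_width: 0.0291
gripper_force: 29.9
```

```bash
python3 - <<'E'
from h import *
d,st=snap("w11");g=d["frame"].min(2)
for c in blobs(g>190,300):
    if len(c)>5:
        (u,v),(a,b),an=cv2.fitEllipse(cv2.convexHull(c));print(np.round([u,v,a,b],1),np.round(onplane(d,[u,v],.012,st)[0][:2],4))
E
```

```text
w11 clock 22.32 tcp [ 0.4564 -0.4196  0.0949] closing dir deg 111.82831345853413 F [ 0.5 -0.5 -0.2] w 0.029055287807431752 29.904623329639435
[616.6 371.7  53.4 138.8] [ 0.4463 -0.6665]
[322.1 310.4  57.2  69.2] [ 0.4096 -0.4372]
[326.9 179.1  88.8  90.1] [ 0.4991 -0.4049]
```

arm_command(
  plan=[
    [[20, 8, 0], 0, 0.9],
    [[42, 16.5, 0], 0, 0.9],
    [[42, 16.5, -15], 0, 0.9],
    [[42, 16.5, -30], 0, 0.9],
    [[42, 16.5, -45], 0, 0.9],
    [[42, 16.5, -52], 0, 0.9],
    [[42, 16.5, -52], 0, 0.9],
    [[42, 16.5, -55], 0, 0.9],
  ],
)

```text
clock: 23.03
ee_pos: [0.4996, -0.4052, 0.0415]
orientation: [0.982, 0.189, 0.001, 0.001]
force: [-0.2, -0.5, -0.8]
grip_width: 0.0293
gripper_force: 29.9
```

arm_command(
  plan=[
    [[0, 0, -6], 0, 0.9],
    [[0, 0, -12], 0, 0.9],
    [[0, 0, -16], 0, 0.9],
    [[0, 0, -18.5], 0, 0.9],
    [[0, 0, -20], 0, 0.9],
    [[0, 0, -20.5], 0, 0.9],
    [[0, 0, -20.8], 0, 0.9],
    [[0, 0, -20.8], 0, 0.9],
  ],
)

```text
clock: 23.7
ee_pos: [0.4988, -0.4048, 0.0205]
orientation: [0.982, 0.189, 0.0, 0.0]
force: [-1.7, 1.9, 7.7]
grip_width: 0.0294
gripper_force: 31.0
```

Contact with the floor is made. Now release, rise and retreat.

arm_command(
  plan=[
    [[0, 0, 0.5], 0, 0.55],
    [[0, 0, 0.5], 0, 0.5],
    [[0, 0, 0.5], 0, 0.4],
    [[0, 0, 0.5], 0, 0.25],
    [[0, 0, 0.5], 0, 0.1],
    [[0, 0, 0.5], 0, 0],
    [[0, 0, 0.5], 0, 0],
    [[0, 0, 0.5], 0, 0],
  ],
)

```text
clock: 24.37
ee_pos: [0.4986, -0.4046, 0.0196]
orientation: [0.982, 0.189, -0.0, -0.0]
force: [0.7, 0.0, 0.1]
grip_width: 0.0856
gripper_force: 0.0
```

arm_command(
  plan=[
    [[0, 0, 15], 0, 0],
    [[0, 0, 50], 0, 0],
    [[0, 0, 90], 0, 0],
    [[0, 0, 130], 0, 0],
    [[-20, -20, 165], 0, 0],
    [[-50, -50, 190], 0, 0],
    [[-80, -80, 200], 0, 0],
    [[-110, -110, 200], 0, 0],
  ],
)

```text
clock: 25.03
ee_pos: [0.3983, -0.5074, 0.2226]
orientation: [0.982, 0.19, 0.002, 0.003]
force: [-0.1, -1.3, -0.1]
grip_width: 0.0853
gripper_force: 0.0
```

arm_command(
  plan=[
    [[-40, -30, 0], 0, 0],
    [[-80, -60, 0], 0, 0],
    [[-110, -80, 0], 0, 0],
    [[-110, -80, 0], 0, 0],
    [[-110, -80, 0], 0, 0],
  ],
)

```text
clock: 25.45
ee_pos: [0.2809, -0.5892, 0.2187]
orientation: [0.983, 0.184, -0.002, 0.0]
force: [-0.5, 0.2, -0.6]
grip_width: 0.0856
gripper_force: 0.0
```

```bash
python3 - <<'E'
from h import *
from rig import imaging
S=imaging.get_image("scene");T=imaging.get_image("top")
def c(d,u,v,r=32):return cv2.resize(d["frame"][v-r:v+r,u-r:u+r,::-1],(200,200),interpolation=cv2.INTER_CUBIC)
pt=[(520,243),(392,262),(333,248),(279,171)];ps=[(139,262),(263,233),(318,240),(386,292)]
top0=np.load("top0.npz")
cv2.imwrite("pics/fin.png",np.vstack([np.hstack([c(T,*p) for p in pt]),np.hstack([c(S,*p) for p in ps])]))
df=cv2.absdiff(T["frame"],top0["frame"]).max(2)
for n,(u,v) in(("bottle",(200,193)),("beaker",(457,198))):print(n,(df[v-18:v+18,u-18:u+18]>30).sum())
E
```

```text
bottle 0
beaker 0
```

View pics/fin.png

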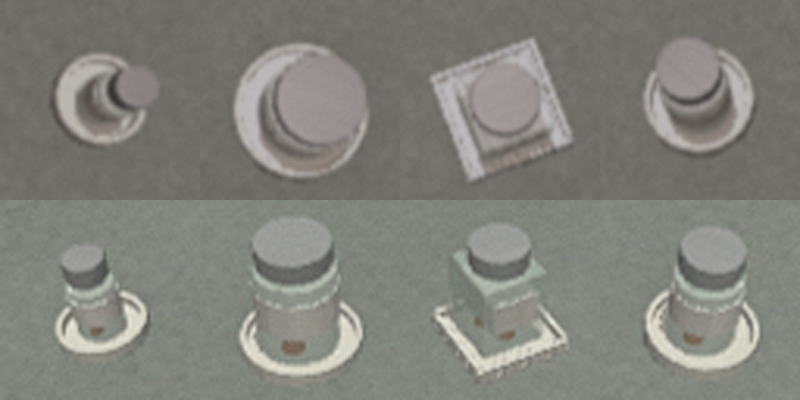

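All four jars stand upright inside their rims, and the bottle and beaker haven't moved. Handing in.

```bash
python3 -c "
from rig import job
print(job.finish_job())"
```

```text
the job is handed in; nothing more can be done
None
```

The job is handed in at about 25 s of the 115 s allowed: the last pictures show the square jar square in its tray (moved first), each round jar upright in the saucer of its own size, and no change at the bottle or the beaker.

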